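Button chest: butt the tray up and hold the lid open

TASK

The tailor wants to sort buttons from the chest into the loose tray: with the chest still shut, slide the loose button tray flush against the side of the chest that it stands beside, leaving no gap for buttons to fall through and with the two fronts in line to within a finger's width. Then raise the chest's lid by its bar to 50 degrees from shut and hold it steadily there: it falls shut if let go, so the program finishes with the robot still holding the lid open. Leave everything else on the table where it is.

Things in the scene. Friction and masses are not known exactly. Their poses are not given: they have to be found in the camera images.
- chest: fixed wooden button chest, 160 mm deep (its x) by 220 mm wide (its y) by 90 mm high, topped by the lid; origin at the centre of its underside on the table; its x axis points from the front (the robot's side) to the hinged back, its y axis to its left side, z up; its side faces are flat and lie at y = +110 and -110 mm. It stands turned by up to about 15 degrees.
- lid (a joint): the chest's hinged lid, 160 x 220 x 10 mm, 0.3 kg, hinged along the top of the chest's back edge: 0 rad is shut, it grows as the front edge rises, stop at 1.4 rad (80 degrees). Its weight and a light spring pull it shut from every angle: holding it by the bar takes about 3 N. 50 degrees is 0.873 rad.
- lid_bar (a point): middle of the round brass bar handle on the lid: bar 12 mm thick and 110 mm long between its two posts, parallel to the hinge; the centre of the bar is 40 mm above the lid's upper face and, with the lid shut, 140 mm above the table, 30 mm behind the chest's front face. Clear space under the bar. Frame: turns with the lid; shut, it has the axes of the chest.
- lid_hinge (a point): middle of the hinge axis, 90 mm above the table at the chest's back face (x = +80 mm in the chest's frame). The centre of the bar lies 130 mm in front of this axis and 50 mm above it when the lid is shut and turns about it.
- tray_grip (a point): middle of the grip board of the loose open wooden tray (0.4 kg; 160 mm deep along its x, 120 mm wide along its y, rim 45 mm high). The board runs along x over the tray's middle: 14 mm thick, 90 mm long, top edge 90 mm up. This point is 70 mm above the tray's underside, over its centre. The tray stands left or right of the chest, gap 25 to 85 mm, its x within 20 degrees of the chest's.
- clapper: bystander: loose hardwood pressing block, 200 x 60 x 42 mm, on the other side of the chest from the tray; origin at the centre of its underside
- spool: bystander: wooden spool, 38 mm across, 52 mm high, standing in front of the chest; origin at the centre of its underside
- chalk: bystander: flat piece of tailor's chalk, 50 x 40 x 10 mm, in front of the chest; origin at the centre of its underside
- weight: bystander: round steel pattern weight, 68 mm across, 50 mm high, behind the chest; origin at the centre of its underside
- pin_dish: bystander: small white ceramic dish, 70 mm across, 25 mm high, behind the chest; origin at the centre of its underside
- shears: bystander: pair of shears lying to the robot's right, about 230 mm long, 14 mm thick; origin at the pivot, x axis to the blades' tips
- ruler: bystander: wooden ruler, 400 x 40 x 5 mm, lying to the robot's left; origin at the centre of its underside
Things that resemble listed ones, but are neither listed nor needed, are in the scene too. Leave any black or pink look-alike of the part that bears tray_grip alone.

How it is judged:
By the outcome, as a careful person would: the job done as asked, in the order asked, and still so for the second after the job is handed in, while the arm keeps its last pose, push and grip.
It also fails if it takes over 51 s, if anything falls off the work surface, if the arm or the gripper's body presses on something with over 40 N, if the wrist force passes 120 N, or if a joint passes its speed limit or range.

ROBOT

A 6-joint arm with a two-finger parallel gripper is mounted at the origin on the work surface. World frame = base frame: x ahead of the robot, y to its left, z up, the work surface at z = 0. Lengths are in m, angles in rad, forces in N, time in s.
With the tool pointing down it reaches from about 0.35 to 0.975 m from the base axis. Payload 4.9 kg.
Tool frame: the origin (TCP) lies at the very end of the fingers, on their centre line; the grasp point (between the pads) lies 19 mm behind it; x points along the fingers, y is the direction in which the jaws open and shut, and the axes are right-handed (so a half turn about x gives the same grasp; the last joint's range is limited). The gripper opens to 85 mm and grips with 20 to 120 N. Pads are 22 mm wide; open, the fingers measure 114 mm over their backs; the gripper's body (76 mm by 85 mm) begins 54 mm behind the grasp point. The pads swing forward as they close: fully open they stand 13 mm farther back than shut.
Start: joints at [1.089, 0.053, 1.613, -0, 1.476, -0.119], TCP at [0.222, 0.584, 0.198] pointing down, gripper open.
Joint ranges: [-3.01, 3.01], [-1.01, 2.22], [0.06, 2.58], [-1.02, 4.17], [0.09, 2.62], [-3.14, 3.14]. Speed limits (rad/s): [2.57, 2.57, 3.14, 3.14, 3.14, 3.14].

INTERFACE

Orientations are given as a rotation vector (axis times angle).
In Python, from station import ctrl gives the robot as it stands. The module is installed in compiled form; this text tells all that it offers.
- The arm moves only by the shell command python3 -m handwheel 'ROWS' [FORCE]. ROWS is JSON, one flat list of numbers, 7 for each row, row after row: the opening, from 0 (shut) to 1 (fully open), then the shift along the tool's x, y, z in m, then the turn, a rotation vector about the tool's x, y, z in degrees. A call has 1 to 12 rows; each row is the pose to reach, as a shift and turn from the pose commanded when the call began, along the tool's axes at that moment; what a row does not reach only later rows make up. A row lasts 1/12 s, in which the tool goes at most 41.7 mm and 7.16 degrees, less where a joint would pass 70% of its speed; a pose out of reach is approached as far as the arm can. A call with a gripper value outside its range is refused whole. The fingers move at their own pace and stop on an object; FORCE is the grip in N (left out, the last holds). Time passes only in rows, so rows that repeat a pose let the fingers close. It gives the time, the measured TCP pose, the force and the opening at its end, in the units of the state.
- ctrl.get_obs(): the state, without advancing time (a new reading comes with each control period).
- ctrl.get_image(name): name is "side" or "top"; returns (picture, depth): 480x640x3 uint8, blue, green, red; 480x640 float32, m along the optical axis (not along the pixel's ray), 0 where there is no reading.
- ctrl.camera_params(name): a dict with "fov_y" (degrees; the focal length in pixels is half the picture's height over the tangent of half this angle, whatever the lens; pixels are square), "cx", "cy" (the principal point, pixels), "dist_coeffs" ([k1, k2, p1, p2, k3] as OpenCV has them; the pictures are not rectified), "R" (3x3) and "t" (3): a world point X has camera coordinates R X + t. Camera axes: x right, y down, z forward; pixel columns grow to the right and rows downward; lengths in m; the calibration is good to about 2 mm. A picture is of the moment at which its call begins. camera_params takes no time and is no camera call.
- ctrl.finish_job(): hands the job in, once; it reports no verdict.
The state is a dict: "t": time; "q": joint angles; "dq": joint speeds; "effort": joint torques, N m; "tool_pos": TCP position; "tool_rot": TCP orientation; "contact_force": force on the tool from outside, world axes, zero at the start; "wrist_torque": the same for the moment, N m; "opening": finger opening in m.
Only numpy, scipy, OpenCV 4.12 (cv2) and the standard library are available. Lean on these libraries where they do the work, as an engineer would, in place of code of your own. Each camera call takes 0.05 s, during which the arm holds its last target.

## Working session

There is one attempt and no reset: what is moved stays moved. The work goes in short steps, Python scripts to look and compute and a shell command to move; the robot and the scene stay as the last step left them, time stands still between calls to the robot, and variables do not carry over. Pictures are saved under pics/ and viewed, and the job is handed in when it is done.

```bash
mkdir -p pics; cat > h.py <<'E'
import numpy as np, cv2
from scipy.spatial.transform import Rotation as Rn
from station import ctrl
def cam(n):
    p=ctrl.camera_params(n); f=240/np.tan(np.radians(p["fov_y"])/2)
    K=np.array([[f,0,p["cx"]],[0,f,p["cy"]],[0,0,1]]); return K,np.array(p["dist_coeffs"],float),np.array(p["R"]),np.array(p["t"])
def pix_plane(n,uv,z):
    K,d,R,t=cam(n); u=cv2.undistortPoints(np.array(uv,float).reshape(-1,1,2),K,d).reshape(-1,2)
    C=-R.T@t; r=np.c_[u,np.ones(len(u))]@R
    z=np.broadcast_to(z,len(u)); return C+r*((z-C[2])/r[:,2])[:,None]
def pix_depth(n,uv,D):
    K,d,R,t=cam(n); uv=np.array(uv,float).reshape(-1,2)
    u=cv2.undistortPoints(uv.reshape(-1,1,2),K,d).reshape(-1,2)
    dd=D[uv[:,1].astype(int),uv[:,0].astype(int)]
    return (np.c_[u,np.ones(len(u))]*dd[:,None]-t)@R
def proj(n,X):
    K,d,R,t=cam(n); return cv2.projectPoints(np.array(X,float).reshape(-1,1,3),cv2.Rodrigues(R)[0],t,K,d)[0].reshape(-1,2)
def snap(n,tag):
    im,D=ctrl.get_image(n); cv2.imwrite(f"pics/{tag}.png",im); np.save(f"pics/{tag}.npy",D); return im,D
E
python3 - <<'E'
from h import *
for n in("top","side"):
    snap(n,n+"0"); K,d,R,t=cam(n); print(n,K[0,0],d,-R.T@t,R[2])
print(ctrl.get_obs())
E
```

```text
top 495.7917981978174 [-0.11841317  0.          0.          0.          0.        ] [ 0.34044565 -0.01420196  1.45117184] [ 0.09898837  0.00142141 -0.99508758]
side 460.96265148606636 [-0.05137615  0.          0.          0.          0.        ] [ 0.0581841  -0.68684781  0.98186764] [ 0.362657    0.56636081 -0.74007793]
{'t': 0.1, 'q': array([ 1.08901123e+00,  5.33202111e-02,  1.61416216e+00,  1.08436838e-05,
        1.47600587e+00, -1.19036585e-01]), 'dq': array([ 0.00042661, -0.00055258, -0.00178167,  0.00043386,  0.00024282,
       -0.00145879]), 'effort': array([ 6.84452461e-04, -3.94901240e+01, -3.71363246e+01, -1.49529865e-04,
        3.90642526e-03, -1.05353601e-05]), 'tool_pos': array([0.22150221, 0.5837594 , 0.19696455]), 'tool_rot': array([ 0.28321635,  1.55256468, -0.28606858]), 'contact_force': array([0.52368203, 0.36070578, 0.95191949]), 'wrist_torque': array([-0.0367858 , -0.02605517, -0.00442144]), 'opening': 0.08558352863083563}
```

View pics/top0.png

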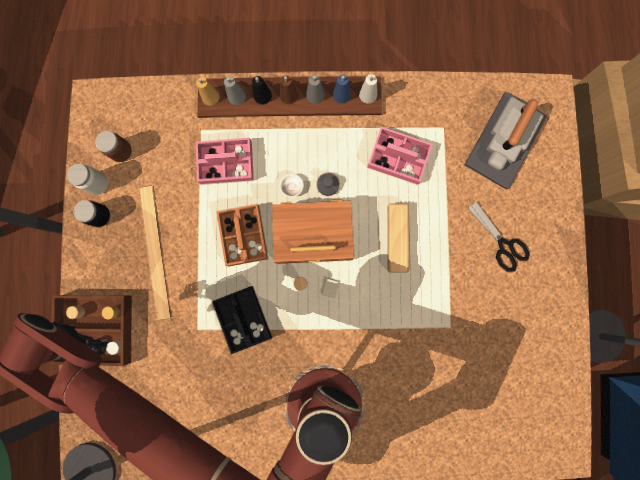

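View pics/side0.png

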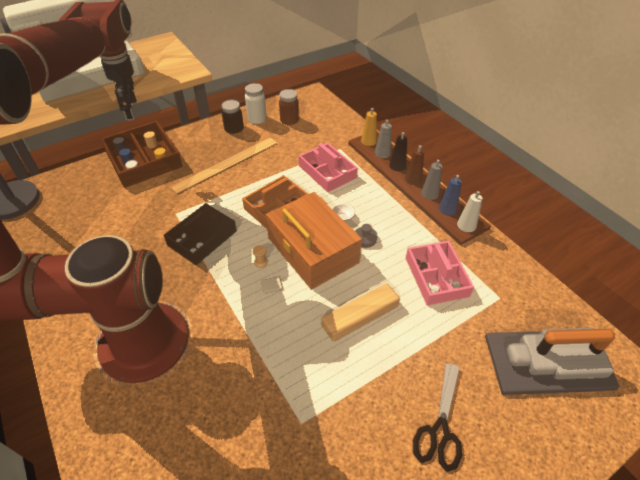

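The chest is at about (312,232) in the top view. The brown tray is left of it at (241,236), on the +y side, with the clapper on the right at (398,238). I'll enlarge this area.

```bash
python3 - <<'E'
import cv2
im=cv2.imread("pics/top0.png")[185:305,205:365]
cv2.imwrite("pics/c0.png",cv2.resize(im,None,fx=5,fy=5,interpolation=cv2.INTER_CUBIC))
im=cv2.imread("pics/side0.png")[165:295,235:375]
cv2.imwrite("pics/c1.png",cv2.resize(im,None,fx=4,fy=4,interpolation=cv2.INTER_CUBIC))
E
```

```text
(no output)
```

View pics/c0.png

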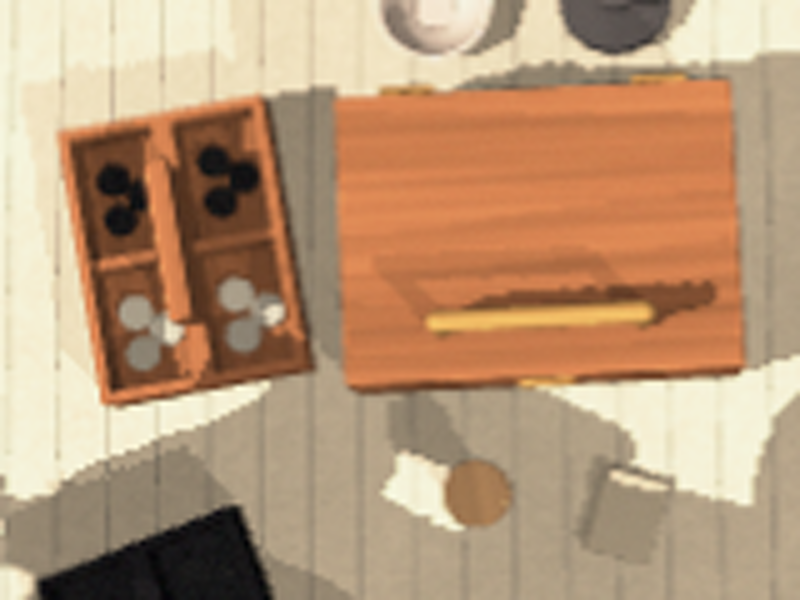

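View pics/c1.png

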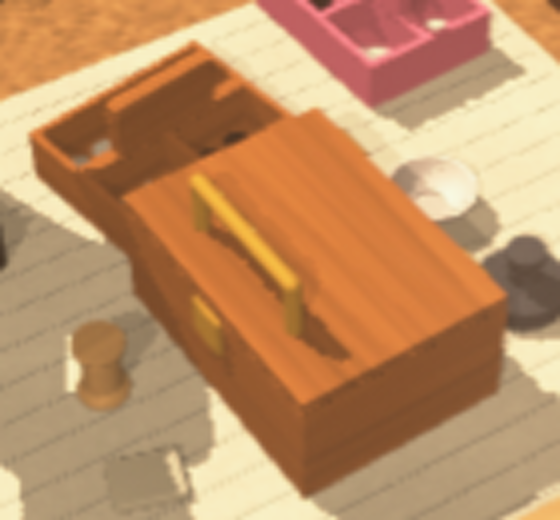

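```bash
cat > fit.py <<'E'
from h import *
from scipy.optimize import least_squares
def fit(n,uv,L,W,z,th0=0.):
    # corner order: front-left, front-right, back-right, back-left
    P=np.array([[-L/2,W/2],[-L/2,-W/2],[L/2,-W/2],[L/2,W/2]]); uv=np.array(uv,float)
    c0=pix_plane(n,uv,z).mean(0)
    def pts(p):
        c,s=np.cos(p[2]),np.sin(p[2]); return np.c_[P@np.array([[c,s],[-s,c]])+p[:2],np.full(4,z)]
    r=least_squares(lambda p:(proj(n,pts(p))-uv).ravel(),[c0[0],c0[1],th0])
    return r.x,r.fun.reshape(4,2).round(1).tolist()
E
python3 - <<'E'
from fit import *
cr=lambda a,f=5,o=(205,185):(np.array(a,float)+.5)/f-.5+np.array(o)
lid=cr([(347,386),(744,370),(729,80),(335,99)]); tr=cr([(106,404),(314,370),(263,96),(60,132)])
for nm,uv,L,W,z in(("chest",lid,.16,.22,.1),("tray",tr,.16,.12,.045)):
    p,r=fit("top",uv,L,W,z); print(nm,p[:2].round(4),np.degrees(p[2]).round(2),r); print(pix_plane("top",uv,z).round(4).tolist())
print("bar ends",pix_plane("top",cr([(430,322),(653,312)]),.14))
print("board ends",pix_plane("top",cr([(159,158),(181,316)]),.09))
o=(235,165)
print("side lid",pix_plane("side",cr([(128,200),(305,402),(505,298),(316,112)],4,o),.1).round(4).tolist())
print("side bar",pix_plane("side",cr([(197,183),(293,288)],4,o),.14))
print("side tray",pix_plane("side",cr([(33,138),(195,45)],4,o),.045))
D=np.load("pics/top0.npy")
print("depth lid, tray grip",pix_depth("top",cr([(550,200),(450,130),(650,130),(170,240),(540,316)]),D).round(4).tolist())
q=ctrl.get_obs(); print(Rn.from_rotvec(q["tool_rot"]).as_matrix().round(3))
E
```

```text
chest [0.4933 0.0277] 2.09 [[-0.7, 0.3], [0.5, -0.2], [0.5, -0.0], [-0.3, -0.1]]
[[0.4101, 0.1329, 0.1], [0.4168, -0.0839, 0.1], [0.5772, -0.078, 0.1], [0.5688, 0.1398, 0.1]]
tray [0.4918 0.2319] 10.0 [[-0.1, 0.4], [-0.4, -0.4], [0.3, -0.2], [0.2, 0.2]]
[[0.4038, 0.2769, 0.045], [0.4222, 0.1577, 0.045], [0.5804, 0.1877, 0.045], [0.5609, 0.3054, 0.045]]
bar ends [[ 0.44167885  0.08440773  0.14      ]
 [ 0.44586637 -0.03399496  0.14      ]]
board ends [[0.53845746 0.23922398 0.09      ]
 [0.45011489 0.22615464 0.09      ]]
side lid [[0.413, 0.1256, 0.1], [0.4227, -0.0855, 0.1], [0.5763, -0.0813, 0.1], [0.5667, 0.1327, 0.1]]
side bar [[ 0.4421838   0.0787297   0.14      ]
 [ 0.44703721 -0.03267781  0.14      ]]
side tray [[0.40596344 0.27088653 0.045     ]
 [0.55932735 0.29910922 0.045     ]]
depth lid, tray grip [[0.5119, 0.0214, 0.0953], [0.5511, 0.0763, 0.0983], [0.5502, -0.0341, 0.0964], [0.4926, 0.2329, 0.0886], [0.4439, 0.0258, 0.1451]]
[[-0.001  0.355  0.935]
 [-0.002  0.935 -0.355]
 [-1.    -0.002 -0.   ]]
```

Chest is at about (0.494, 0.025), turned 2.1°. The tray is at about (0.492, 0.232), turned 9.5°. The heights and sizes agree. Next I go above the tray grip.

```bash
cat > go.py <<'E'
import sys
from h import *
def rel(pos,yaw,tilt=0,tp=None):
    """yaw: world angle deg of tool y for tool-down; tilt deg: about chest-y, tip toward robot"""
    o=ctrl.get_obs(); R0=Rn.from_rotvec(o["tool_rot"])
    a=np.radians(yaw); y=np.array([np.cos(a),np.sin(a),0]); x=np.array([0,0,-1.]); R1=Rn.from_matrix(np.c_[x,y,np.cross(x,y)])
    if tilt: R1=Rn.from_rotvec(np.radians(tilt)*np.array([-np.sin(a),np.cos(a),0]))*R1
    r=(R0.inv()*R1).as_rotvec(degrees=True)
    return R0.inv().apply(np.array(pos)-o["tool_pos"]).round(4).tolist(), r.round(2).tolist()
if __name__=="__main__": print(rel([float(v) for v in sys.argv[1:4]],*[float(v) for v in sys.argv[4:]]))
E
python3 go.py 0.492 0.232 0.15 99.5
```

```text
([0.0473, -0.2328, 0.3777], [-30.28, -0.04, 0.1])
```

```bash
python3 -m handwheel '[1,0.047,-0.233,0.378,-30.3,0,0, 1,0.047,-0.233,0.378,-30.3,0,0, 1,0.047,-0.233,0.378,-30.3,0,0, 1,0.047,-0.233,0.378,-30.3,0,0, 1,0.047,-0.233,0.378,-30.3,0,0, 1,0.047,-0.233,0.378,-30.3,0,0, 1,0.047,-0.233,0.378,-30.3,0,0, 1,0.047,-0.233,0.378,-30.3,0,0, 1,0.047,-0.233,0.378,-30.3,0,0, 1,0.047,-0.233,0.378,-30.3,0,0, 1,0.047,-0.233,0.378,-30.3,0,0, 1,0.047,-0.233,0.378,-30.3,0,0]' 30
python3 go.py 0.492 0.232 0.06 99.5
```

```text
t: 1.1
tool_pos: [0.4949, 0.2272, 0.1497]
tool_rot: [-0.127, 1.568, 0.123]
contact_force: [-0.5, -1.3, 0.2]
opening: 0.0853
([0.0897, 0.0055, -0.002], [-0.36, -0.06, 0.15])
```

```bash
python3 -m handwheel '[1,0.045,0,0,0,0,0, 1,0.09,0,0,0,0,0, 1,0.09,0,0,0,0,0, 1,0.09,0,0,0,0,0, 1,0.09,0,0,0,0,0]'
python3 - <<'E'
from h import *
im,_=snap("side","s1"); im2,_=snap("top","t1")
a=cv2.resize(im[120:300,200:380],None,fx=3,fy=3); b=cv2.resize(im2[190:290,205:265],(324,540))
cv2.imwrite("pics/c2.png",np.hstack([a,b[:540,:260]]))
E
```

```text
t: 1.52
tool_pos: [0.4925, 0.2328, 0.0618]
tool_rot: [-0.131, 1.567, 0.131]
contact_force: [-0.3, 0.4, 0.7]
opening: 0.0854
```

View pics/c2.png

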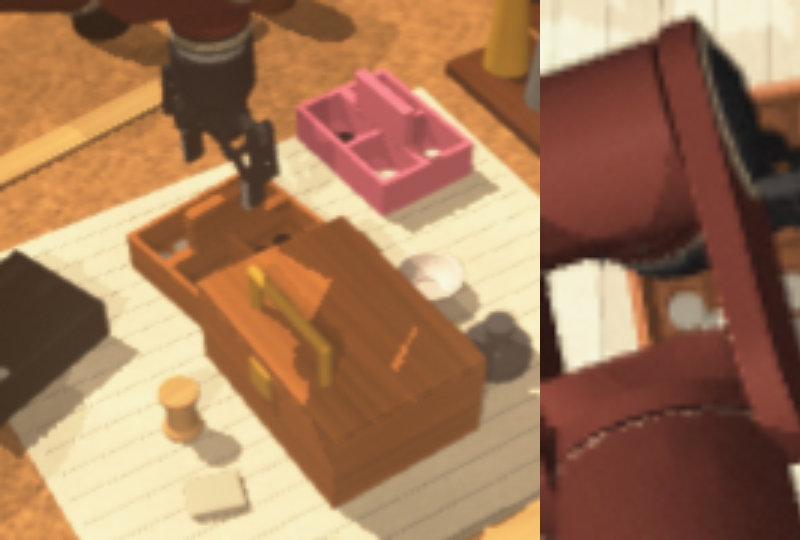

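Fingers straddle the board: near finger at crop (255,185), far one hidden behind it. I'll lower 6 mm and close.

```bash
python3 -m handwheel '[1,0.006,0,0,0,0,0, 0,0.006,0,0,0,0,0, 0,0.006,0,0,0,0,0, 0,0.006,0,0,0,0,0, 0,0.006,0,0,0,0,0, 0,0.006,0,0,0,0,0, 0,0.006,0,0,0,0,0, 0,0.006,0,0,0,0,0, 0,0.006,0,0,0,0,0, 0,0.006,0,0,0,0,0]' 35
python3 go.py 0.4873 0.205 0.056 92.1
```

```text
t: 2.45
tool_pos: [0.4926, 0.2329, 0.0554]
tool_rot: [-0.13, 1.566, 0.131]
contact_force: [-0.2, 3.4, 1.7]
opening: 0.012
([-0.0006, -0.0266, -0.0099], [7.42, 0.03, -0.06])
```

```bash
python3 -m handwheel '[0,0,-0.004,-0.0015,1,0,0, 0,0,-0.008,-0.003,2.2,0,0, 0,0,-0.012,-0.005,3.4,0,0, 0,0,-0.016,-0.006,4.6,0,0, 0,0,-0.02,-0.0075,5.8,0,0, 0,0,-0.0235,-0.009,6.8,0,0, 0,0,-0.0265,-0.01,7.4,0,0, 0,0,-0.0265,-0.01,7.4,0,0, 0,0,-0.0265,-0.01,7.4,0,0]'
python3 - <<'E'
from h import *
im,_=snap("side","s2"); im2,_=snap("top","t2")
a=cv2.resize(im[165:295,235:375],None,fx=4,fy=4,interpolation=2); cv2.imwrite("pics/c3.png",a)
cv2.imwrite("pics/c4.png",cv2.resize(im2[185:305,205:365],None,fx=5,fy=5,interpolation=2))
E
python3 go.py 0.4873 0.195 0.056 92.1
```

```text
t: 3.2
tool_pos: [0.4868, 0.204, 0.0548]
tool_rot: [-0.029, 1.571, 0.028]
contact_force: [0.2, 1.0, -2.2]
opening: 0.012
([-0.0013, -0.0091, 0.0003], [0.02, -0.04, 0.05])
```

View pics/c3.png

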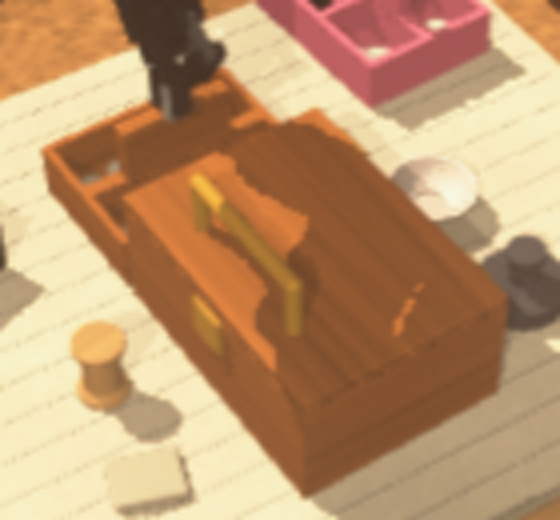

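View pics/c4.png

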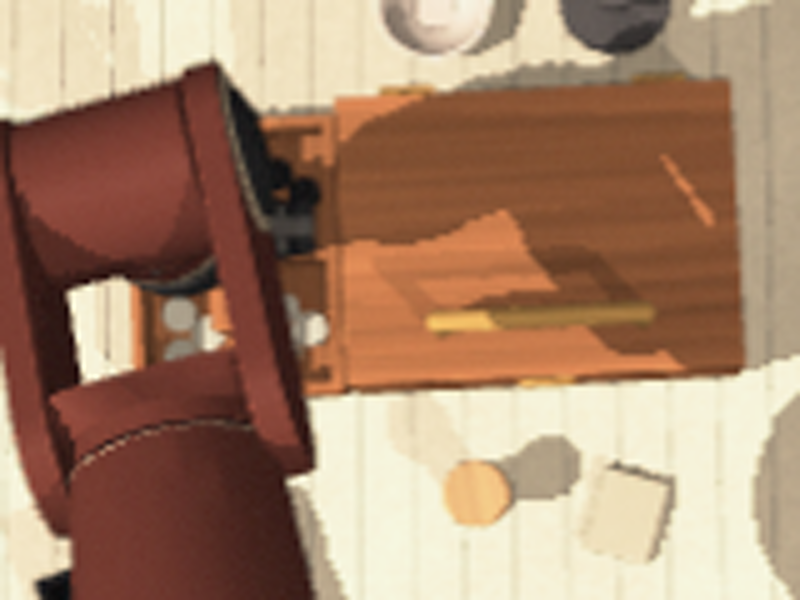

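Tray is nearly there and squared up; its right rim (c4 x≈338) is at the chest edge. I'll creep in while watching the force.

```bash
python3 -m handwheel '[0,0,-0.0015,0,0,0,0, 0,0,-0.003,0,0,0,0, 0,0,-0.0045,0,0,0,0, 0,0,-0.006,0,0,0,0, 0,0,-0.006,0,0,0,0]'
python3 -m handwheel '[0,0,-0.001,0,0,0,0, 0,0,-0.002,0,0,0,0, 0,0,-0.002,0,0,0,0]'
python3 -m handwheel '[0,0,-0.001,0,0,0,0, 0,0,-0.002,0,0,0,0, 0,0,-0.002,0,0,0,0]'
```

```text
t: 3.72
tool_pos: [0.4876, 0.1987, 0.0556]
tool_rot: [-0.028, 1.57, 0.029]
contact_force: [0.4, 4.4, 1.3]
opening: 0.012
t: 3.97
tool_pos: [0.4877, 0.1968, 0.0557]
tool_rot: [-0.029, 1.57, 0.029]
contact_force: [-0.3, 1.0, -1.6]
opening: 0.0119
t: 4.22
tool_pos: [0.4878, 0.1965, 0.0557]
tool_rot: [-0.025, 1.569, 0.032]
contact_force: [-0.8, 9.6, 1.9]
opening: 0.0119
```

```bash
python3 -m handwheel '[0,0,-0.001,0,0,0,0, 0,0,-0.0015,0,0,0,0, 0,0,-0.0015,0,0,0,0, 0,0,-0.0015,0,0,0,0]'
python3 - <<'E'
from h import *
o=ctrl.get_obs();R=Rn.from_rotvec(o["tool_rot"]).as_matrix();print(o["wrist_torque"],np.degrees(np.arctan2(R[1,1],R[0,1])),R[:,0])
E
```

```text
t: 4.55
tool_pos: [0.4879, 0.1961, 0.0562]
tool_rot: [-0.023, 1.569, 0.034]
contact_force: [-1.1, 13.0, 3.7]
opening: 0.012
[2.15677855 0.28997849 0.02446347] 92.08664162324777 [ 0.00126897  0.0067322  -0.99997653]
```

Contact is flush: 13 N with almost no torque about z, at the expected position. I'll relax the push and release upward.

```bash
python3 -m handwheel '[0,0,0.001,0,0,0,0, 0,0,0.002,0,0,0,0, 0,0,0.002,0,0,0,0]'
python3 -m handwheel '[0.3,0,0,0,0,0,0, 0.6,0,0,0,0,0,0, 1,0,0,0,0,0,0, 1,0,0,0,0,0,0, 1,0,0,0,0,0,0, 1,0,0,0,0,0,0, 1,0,0,0,0,0,0, 1,0,0,0,0,0,0]'
python3 -m handwheel '[1,-0.03,0,0,0,0,0, 1,-0.07,0,0,0,0,0, 1,-0.11,0,0,0,0,0, 1,-0.15,0,0,0,0,0, 1,-0.15,0,0,0,0,0, 1,-0.15,0,0,0,0,0]'
python3 go.py 0.4445 0.027 0.205 2.1
```

```text
t: 4.8
tool_pos: [0.4879, 0.1962, 0.0561]
tool_rot: [-0.027, 1.569, 0.031]
contact_force: [-2.4, 5.8, 3.8]
opening: 0.012
t: 5.47
tool_pos: [0.4874, 0.1949, 0.0551]
tool_rot: [-0.029, 1.571, 0.029]
contact_force: [-0.1, -0.0, 0.1]
opening: 0.0855
t: 5.97
tool_pos: [0.4895, 0.1955, 0.2092]
tool_rot: [-0.028, 1.563, 0.03]
contact_force: [-0.5, 0.2, -0.7]
opening: 0.0855
([0.0036, -0.1668, -0.0512], [90.02, 0.27, -0.4])
```

```bash
python3 -m handwheel '[1,0,-0.167,-0.051,90,0,0, 1,0,-0.167,-0.051,90,0,0, 1,0,-0.167,-0.051,90,0,0, 1,0,-0.167,-0.051,90,0,0, 1,0,-0.167,-0.051,90,0,0, 1,0,-0.167,-0.051,90,0,0, 1,0,-0.167,-0.051,90,0,0, 1,0,-0.167,-0.051,90,0,0, 1,0,-0.167,-0.051,90,0,0, 1,0,-0.167,-0.051,90,0,0, 1,0,-0.167,-0.051,90,0,0, 1,0,-0.167,-0.051,90,0,0]'
python3 go.py 0.4445 0.027 0.205 2.1
python3 - <<'E'
from h import *
im,_=snap("side","s3"); im2,_=snap("top","t3")
a=cv2.resize(im[135:295,215:375],None,fx=3.7,fy=3.7,interpolation=2); cv2.imwrite("pics/c5.png",a)
cv2.imwrite("pics/c6.png",cv2.resize(im2[185:305,205:365],None,fx=5,fy=5,interpolation=2))
E
```

```text
t: 6.97
tool_pos: [0.4415, 0.0263, 0.2028]
tool_rot: [1.133, 1.258, -1.137]
contact_force: [0.0, 0.2, 0.3]
opening: 0.0853
([-0.0022, 0.0031, -0.0004], [3.71, -0.03, 0.21])
```

View pics/c5.png

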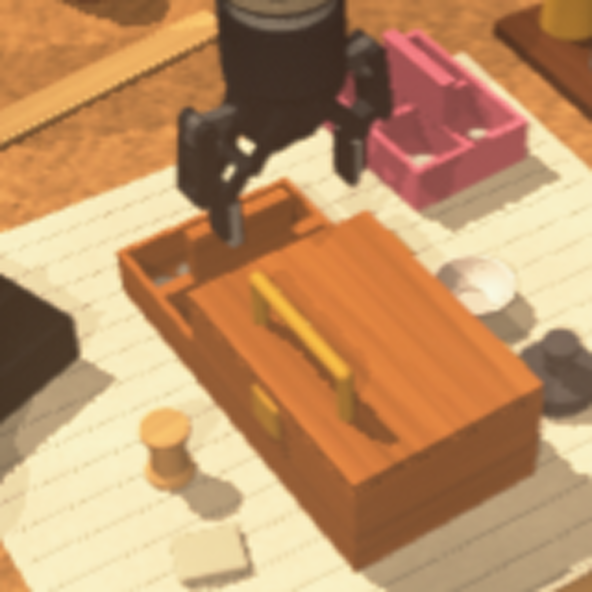

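View pics/c6.png

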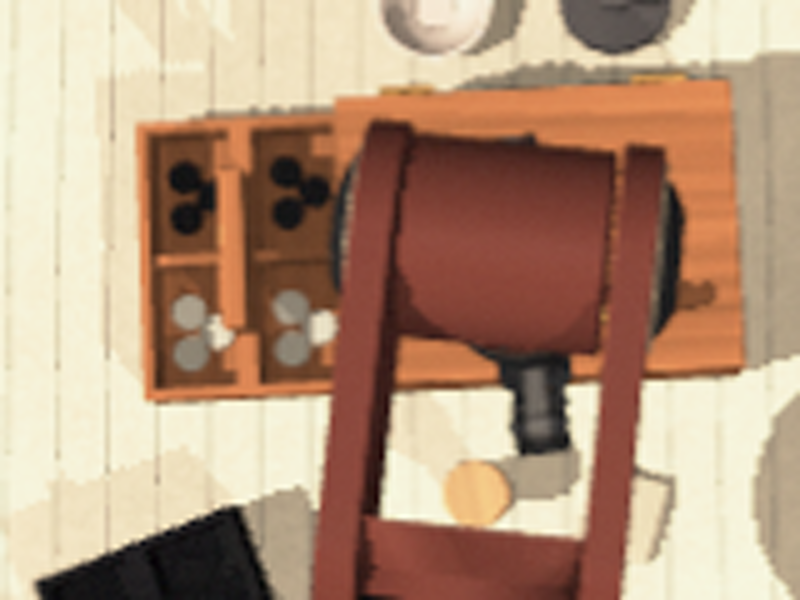

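The tray sits against the chest with the fronts nearly in line (c6: tray left corners (150,400) and (138,126)). I'll check that in numbers.

```bash
python3 - <<'E'
from h import *
cr=lambda a,f=5,o=(205,185):(np.array(a,float)+.5)/f-.5+np.array(o)
tl=pix_plane("top",cr([(150,400),(138,126)]),.045)
th=np.radians(2.1);ex=np.array([np.cos(th),np.sin(th)]);ey=np.array([-ex[1],ex[0]])
c=np.array([.4938,.026])
for p in tl: print(p.round(4),"in chest frame",((p[:2]-c)@ex).round(4),((p[:2]-c)@ey).round(4))
# side: front top/bottom edge of tray vs chest bottom in c5
s=cr([(120,257),(289,183)],3.7,(215,135)); print([ (((p[:2]-c)@ex).round(4),((p[:2]-c)@ey).round(4)) for p in pix_plane("side",s,.045)])
s=cr([(357,570)],3.7,(215,135)); print("chest FR bottom side:",[ (((p[:2]-c)@ex).round(4),((p[:2]-c)@ey).round(4)) for p in pix_plane("side",s,.0)])
s=cr([(190,290),(357,487),(541,387),(368,213)],3.7,(215,135)); print("lid side:",[ (((p[:2]-c)@ex).round(4),((p[:2]-c)@ey).round(4)) for p in pix_plane("side",s,.1)])
E
```

```text
[0.4059 0.2516 0.045 ] in chest frame -0.0796 0.2287
[0.5638 0.26   0.045 ] in chest frame 0.0785 0.2313
[(np.float64(-0.0787), np.float64(0.2222)), (np.float64(0.079), np.float64(0.2216))]
chest FR bottom side: [(np.float64(-0.0744), np.float64(-0.1077))]
lid side: [(np.float64(-0.0754), np.float64(0.1088)), (np.float64(-0.0766), np.float64(-0.1121)), (np.float64(0.0783), np.float64(-0.1105)), (np.float64(0.0788), np.float64(0.1046))]
```

Left edge is at +229 mm against the expected 230 mm, and the fronts agree within about 3 mm. Now the bar.

```bash
python3 go.py 0.444 0.0245 0.121 2.1
```

```text
([0.082, 0.0025, 0.0021], [4.08, -0.03, 0.19])
```

```bash
python3 -m handwheel '[1,0,0.0025,0.002,4,0,0, 1,0.02,0.0025,0.002,4,0,0, 1,0.045,0.0025,0.002,4,0,0, 1,0.07,0.0025,0.002,4,0,0, 1,0.082,0.0025,0.002,4,0,0, 1,0.082,0.0025,0.002,4,0,0, 1,0.082,0.0025,0.002,4,0,0]'
python3 - <<'E'
from h import *
im,_=snap("side","s4"); cv2.imwrite("pics/c7.png",cv2.resize(im[135:295,215:375],None,fx=3.7,fy=3.7,interpolation=2))
E
python3 go.py 0.444 0.0245 0.121 2.1
```

```text
t: 7.65
tool_pos: [0.4446, 0.0246, 0.1224]
tool_rot: [1.179, 1.229, -1.182]
contact_force: [-0.1, 0.1, 0.3]
opening: 0.0854
([0.0028, -0.0017, -0.0001], [0.13, 0.01, -0.04])
```

View pics/c7.png

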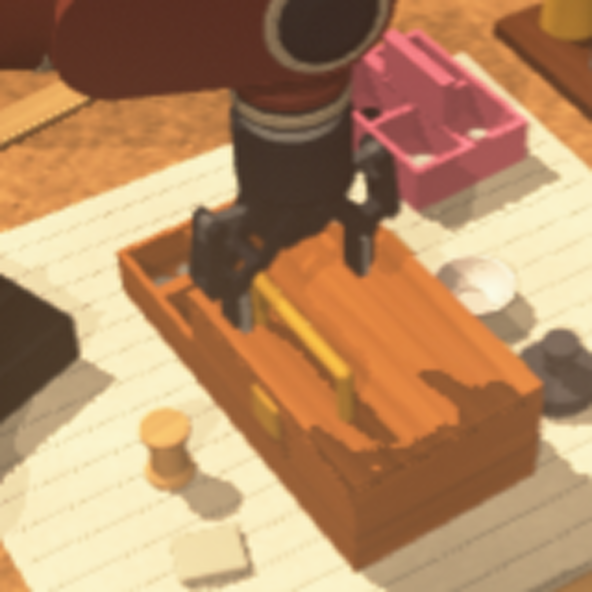

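```bash
python3 - <<'E'
from h import *
P=[(.4446,.0246,.135),(.4446,.0246,.122),(.4446-.043,.023,.135),(.4446+.043,.026,.135),(.444,.0245,.14),(.444-.002,.0795,.14),(.444+.002,-.0305,.14)]
print(((proj("side",P)-[215,135]+.5)*3.7).round(0).tolist())
E
```

```text
[[299.0, 332.0], [300.0, 345.0], [245.0, 358.0], [351.0, 307.0], [298.0, 327.0], [256.0, 280.0], [342.0, 376.0]]
```

```bash
python3 - <<'E'
from h import *
print(((proj("side",[(.4868,.204,.055),(.4868,.204,.074)])-[235,165]+.5)*4).round(0).tolist())
D=np.load("pics/s4.npy"); 
for uv in [(242,322),(242,312),(358,268),(360,255),(300,330),(310,340),(300,240)]:
    p=np.array(uv)/3.7+[215,135]-.5; print(uv,pix_depth("side",[p.round()],D).round(4))
E
```

```text
[[172.0, 141.0], [171.0, 122.0]]
(242, 322) [[0.3971 0.0141 0.1782]]
(242, 312) [[0.3991 0.0168 0.1852]]
(358, 268) [[0.4894 0.0208 0.1756]]
(360, 255) [[0.4899 0.0168 0.1924]]
(300, 330) [[0.4416 0.0154 0.1453]]
(310, 340) [[0.4437 0.0092 0.1424]]
(300, 240) [[0.4436 0.0135 0.2317]]
```

```bash
python3 - <<'E'
from h import *
print(proj("side",[(.2215,.584,.197),(.2215,.584,.210),(.2215,.584,.23)]).round(0).tolist())
im=cv2.imread("pics/side0.png"); cv2.imwrite("pics/c8.png",cv2.resize(im[40:140,80:180],None,fx=5,fy=5,interpolation=2))
im=cv2.imread("pics/s2.png"); cv2.imwrite("pics/c9.png",cv2.resize(im[150:210,240:310],None,fx=8,fy=8,interpolation=2))
E
```

```text
[[135.0, 124.0], [134.0, 120.0], [132.0, 114.0]]
```

View pics/c8.png

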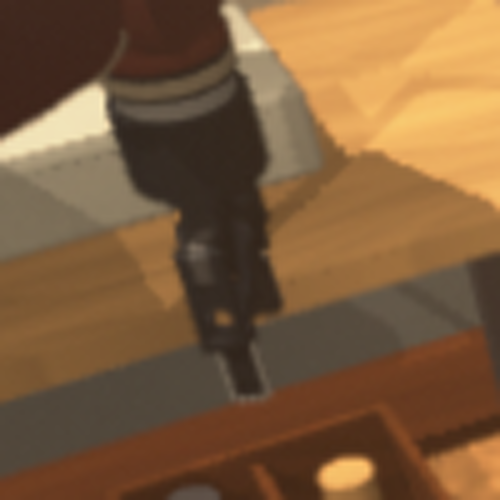

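View pics/c9.png

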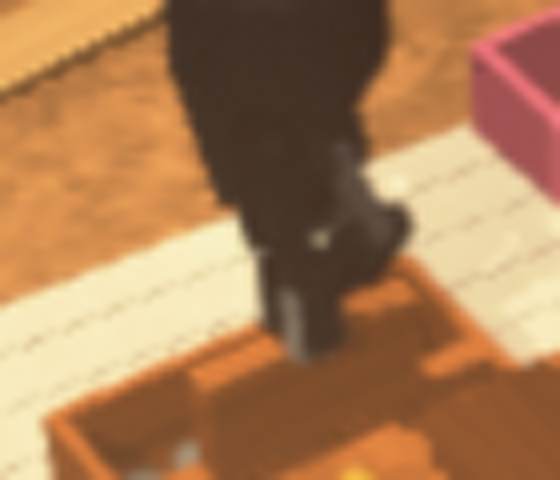

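The picture shows open fingertips at about z 0.17, some 30 mm higher than tool_pos suggests (front tip at c7 (242,325), back tip at (358,268)). I'll go down 18 mm more, which is safe under either reading, and look again.

```bash
python3 -m handwheel '[1,0.005,0,0,0,0,0, 1,0.01,0,0,0,0,0, 1,0.015,0,0,0,0,0, 1,0.017,0,0,0,0,0, 1,0.017,0,0,0,0,0, 1,0.017,0,0,0,0,0]'
python3 - <<'E'
from h import *
im,D=snap("side","s5"); cv2.imwrite("pics/c10.png",cv2.resize(im[165:275,235:345],None,fx=5.4,fy=5.4,interpolation=2))
E
```

```text
t: 8.2
tool_pos: [0.4452, 0.0246, 0.106]
tool_rot: [1.181, 1.227, -1.181]
contact_force: [0.2, 0.5, 0.0]
opening: 0.0856
```

View pics/c10.png

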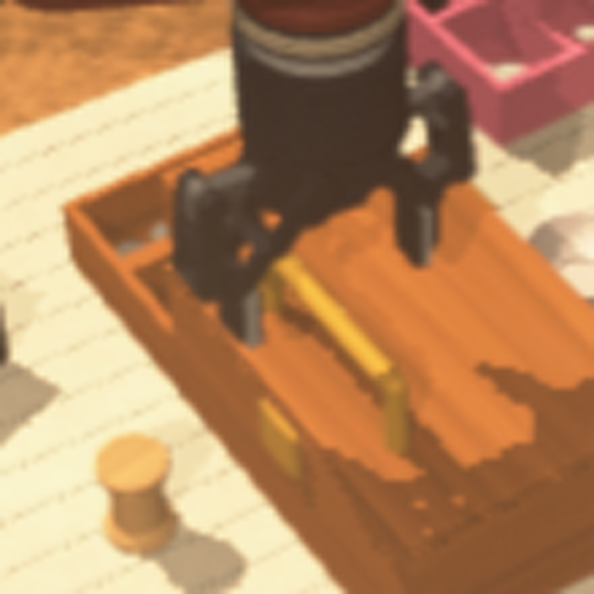

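```bash
python3 - <<'E'
from h import *
D=np.load("pics/s5.npy"); 
for uv in [(248,338),(250,325),(240,335),(422,258),(425,240),(412,255),(330,312),(360,345)]:
    p=np.array(uv)/5.4+[235,165]-.5; print(uv,pix_depth("side",[p.round()],D).round(4))
print(((proj("side",[(.402,.023,.15),(.402,.012,.15),(.488,.026,.15),(.488,.015,.15),(.402,.012,.119),(.488,.015,.119)])-[235,165]+.5)*5.4).round(0).tolist())
E
```

```text
(248, 338) [[0.3967 0.0154 0.1596]]
(250, 325) [[0.3983 0.0123 0.1686]]
(240, 335) [[0.3922 0.0117 0.1655]]
(422, 258) [[0.4909 0.0138 0.163 ]]
(425, 240) [[0.4907 0.0133 0.1741]]
(412, 255) [[0.4891 0.0205 0.1584]]
(330, 312) [[0.4464 0.0237 0.1426]]
(360, 345) [[ 0.446  -0.0016  0.1436]]
[[249.0, 337.0], [261.0, 352.0], [405.0, 263.0], [417.0, 277.0], [264.0, 397.0], [418.0, 323.0]]
```

```bash
python3 -m handwheel '[0.35,0,0,0,0,0,0, 0.35,0,0,0,0,0,0, 0.35,0,0,0,0,0,0, 0.35,0,0,0,0,0,0, 0.35,0,0,0,0,0,0, 0.35,0,0,0,0,0,0]'
python3 - <<'E'
from h import *
im,D=snap("side","s6"); cv2.imwrite("pics/c11.png",cv2.resize(im[165:275,235:345],None,fx=5.4,fy=5.4,interpolation=2))
E
```

```text
t: 8.75
tool_pos: [0.4453, 0.0245, 0.1061]
tool_rot: [1.181, 1.227, -1.181]
contact_force: [-0.1, -0.2, -0.3]
opening: 0.0299
```

View pics/c11.png

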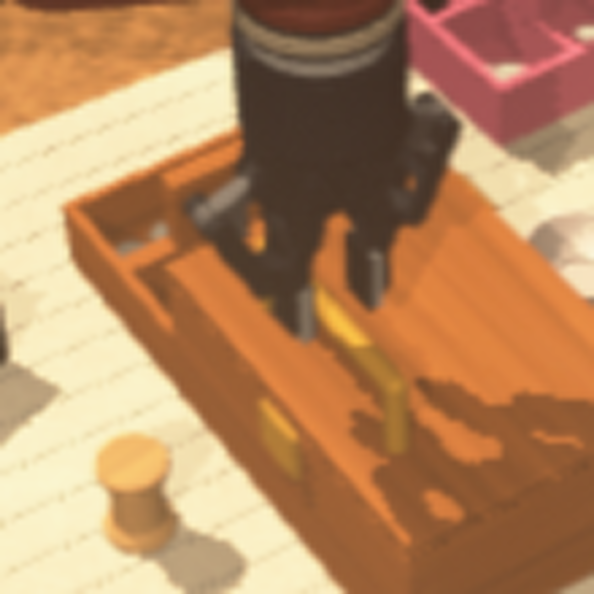

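```bash
python3 - <<'E'
from h import *
D=np.load("pics/s6.npy"); 
for uv in [(303,335),(306,322),(375,300),(377,285)]:
    p=np.array(uv)/5.4+[235,165]-.5; print(uv,pix_depth("side",[p.round()],D).round(4))
E
python3 -m handwheel '[0.35,0.004,0,0,0,0,0, 0.35,0.008,0,0,0,0,0, 0.35,0.012,0,0,0,0,0, 0.35,0.012,0,0,0,0,0, 0.35,0.012,0,0,0,0,0]'
python3 - <<'E'
from h import *
im,D=snap("side","s7"); cv2.imwrite("pics/c12.png",cv2.resize(im[165:275,235:345],None,fx=5.4,fy=5.4,interpolation=2))
for uv in [(306,348),(309,335),(375,315),(377,300)]:
    p=np.array(uv)/5.4+[235,165]-.5; print(uv,pix_depth("side",[p.round()],D).round(4))
E
```

```text
(303, 335) [[0.4261 0.0137 0.1446]]
(306, 322) [[0.4264 0.0133 0.1557]]
(375, 300) [[0.4643 0.014  0.1486]]
(377, 285) [[0.4629 0.0112 0.1624]]
t: 9.22
tool_pos: [0.4448, 0.0246, 0.0934]
tool_rot: [1.181, 1.228, -1.182]
contact_force: [-0.3, -0.1, 0.5]
opening: 0.03
(306, 348) [[0.4261 0.0142 0.1368]]
(309, 335) [[0.4271 0.0101 0.1473]]
(375, 315) [[0.4634 0.0129 0.1391]]
(377, 300) [[0.4647 0.0147 0.1477]]
```

View pics/c12.png

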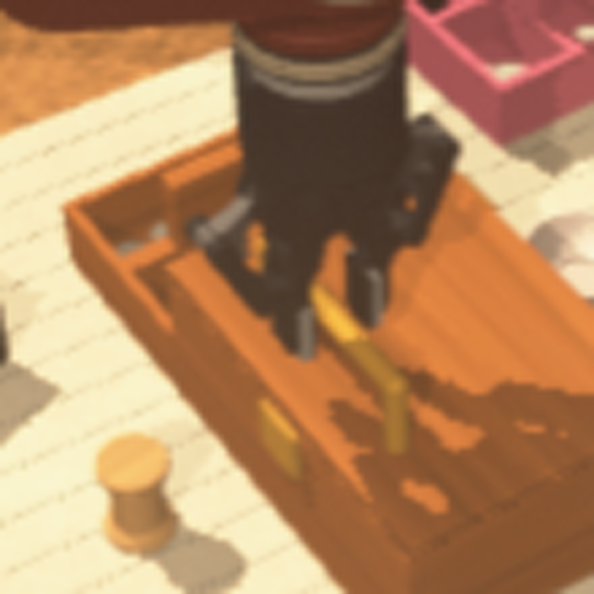

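Tips are now at about 0.13, straddling the bar at crop (306,350) and (375,322). Down 7 mm more, then close.

```bash
python3 -m handwheel '[0.35,0.004,0,0,0,0,0, 0.35,0.007,0,0,0,0,0, 0.35,0.007,0,0,0,0,0, 0,0.007,0,0,0,0,0, 0,0.007,0,0,0,0,0, 0,0.007,0,0,0,0,0, 0,0.007,0,0,0,0,0, 0,0.007,0,0,0,0,0, 0,0.007,0,0,0,0,0]' 40
python3 - <<'E'
from h import *
im,D=snap("side","s8"); cv2.imwrite("pics/c13.png",cv2.resize(im[165:275,235:345],None,fx=5.4,fy=5.4,interpolation=2))
E
```

```text
t: 10.02
tool_pos: [0.445, 0.0245, 0.0871]
tool_rot: [1.181, 1.227, -1.182]
contact_force: [-2.5, 0.1, 0.2]
opening: 0.0106
```

View pics/c13.png

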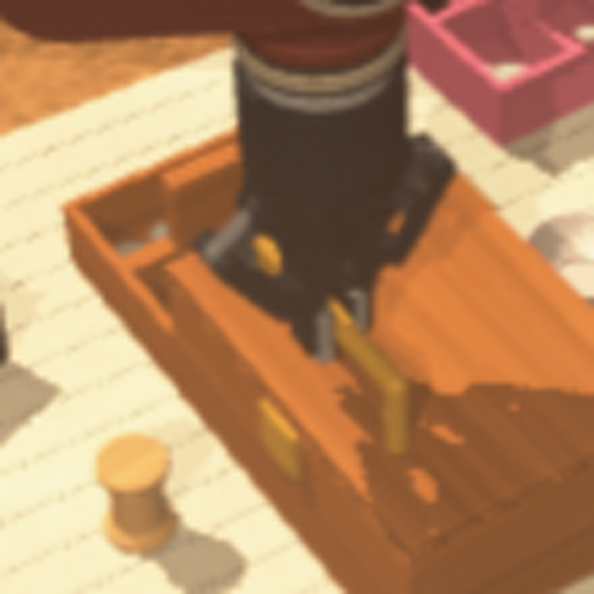

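Bar gripped (opening 10.6 mm, against 12 mm for the board by the same gauge). Before planning the arc I'll check whether the finger offset is constant, using the first picture.

```bash
python3 - <<'E'
from h import *
D=np.load("pics/side0.npy")
for uv in [(129,118),(130,117),(129,114),(128,111)]: print(uv,pix_depth("side",[uv],D).round(4))
D=np.load("pics/s2.npy")
for uv in [(277,193),(278,192),(277,190)]: print(uv,pix_depth("side",[uv],D).round(4))
D=np.load("pics/s3.npy")  # c5 crop tips (228,240),(350,180) tool z .2028
for c in [(233,238),(352,178)]:
    p=np.array(c)/3.7+[215,135]-.5; print(pix_depth("side",[p.round()],D).round(4))
E
```

```text
(129, 118) [[0.2025 0.5277 0.2549]]
(130, 117) [[0.206  0.5286 0.2564]]
(129, 114) [[ 0.0582 -0.6868  0.9819]]
(128, 111) [[0.2067 0.5339 0.2728]]
(277, 193) [[0.4814 0.1927 0.0934]]
(278, 192) [[0.483  0.189  0.0994]]
(277, 190) [[0.4815 0.1913 0.1059]]
[[0.394  0.0135 0.2564]]
[[0.4877 0.0215 0.2554]]
```

The offset is a steady ~33 mm along the finger axis, so the bar sits about 53 mm behind tool_pos. I'll compute the arc with half tilt, so the bar turns slightly in the pads.

```bash
cat > arc.py <<'E'
import numpy as np
g=.053
def st(phi):
    p=np.radians(phi);a=p/2
    dx=-.130*np.cos(p)+.05*np.sin(p)+.130; dz=.130*np.sin(p)+.05*np.cos(p)-.05
    return np.array([-(dz+g*(1-np.cos(a))), dx-g*np.sin(a)]),a
def rel(p0,p1):
    (s0,a0),(s1,a1)=st(p0),st(p1); d=s1-s0; a=a0
    # world (tool0 axes) -> current tool axes: rotated by -a about tool z
    c,s=np.cos(-a),np.sin(-a); return [round(c*d[0]+s*d[1],4),round(-s*d[0]+c*d[1],4),round(-np.degrees(a1-a0),2)]
E
python3 -c "
from arc import *
for f in(2,4,6,8,10):print(f,rel(0,f))"
```

```text
2 [np.float64(-0.0045), np.float64(0.0009), np.float64(-1.0)]
4 [np.float64(-0.009), np.float64(0.002), np.float64(-2.0)]
6 [np.float64(-0.0134), np.float64(0.0032), np.float64(-3.0)]
8 [np.float64(-0.0177), np.float64(0.0045), np.float64(-4.0)]
10 [np.float64(-0.022), np.float64(0.006), np.float64(-5.0)]
```

```bash
python3 -m handwheel '[0,-0.0045,0.0009,0,0,0,-1, 0,-0.009,0.002,0,0,0,-2, 0,-0.0134,0.0032,0,0,0,-3, 0,-0.0177,0.0045,0,0,0,-4, 0,-0.022,0.006,0,0,0,-5, 0,-0.022,0.006,0,0,0,-5, 0,-0.022,0.006,0,0,0,-5]'
python3 -c "
from arc import *
for f in range(13,31,3):print(f,rel(10,f))"
python3 - <<'E'
from h import *
im,D=snap("side","s9"); cv2.imwrite("pics/c14.png",cv2.resize(im[165:295,225:375],None,fx=4,fy=4,interpolation=2))
E
```

```text
t: 10.65
tool_pos: [0.4508, 0.0248, 0.1095]
tool_rot: [1.135, 1.292, -1.248]
contact_force: [-5.4, -0.1, -0.9]
opening: 0.0105
13 [np.float64(-0.0065), np.float64(0.002), np.float64(-1.5)]
16 [np.float64(-0.0128), np.float64(0.0043), np.float64(-3.0)]
19 [np.float64(-0.019), np.float64(0.0069), np.float64(-4.5)]
22 [np.float64(-0.025), np.float64(0.0099), np.float64(-6.0)]
25 [np.float64(-0.0308), np.float64(0.0132), np.float64(-7.5)]
28 [np.float64(-0.0363), np.float64(0.0167), np.float64(-9.0)]
```

View pics/c14.png

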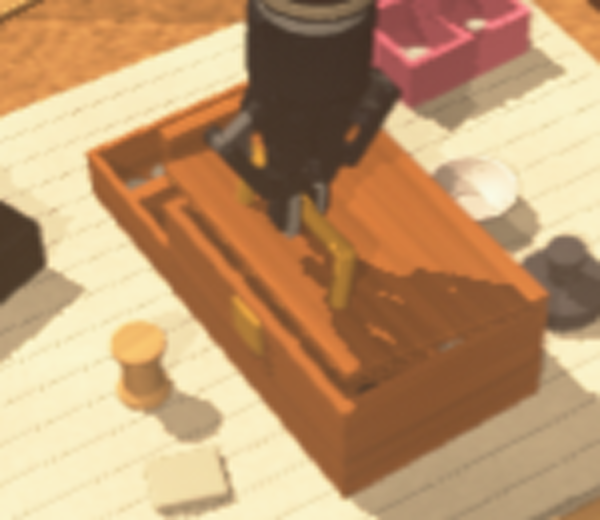

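The lid lifts cleanly about 10°, and the force stays small. On to 28°.

```bash
python3 -m handwheel '[0,-0.0065,0.002,0,0,0,-1.5, 0,-0.0128,0.0043,0,0,0,-3, 0,-0.019,0.0069,0,0,0,-4.5, 0,-0.025,0.0099,0,0,0,-6, 0,-0.0308,0.0132,0,0,0,-7.5, 0,-0.0363,0.0167,0,0,0,-9, 0,-0.0363,0.0167,0,0,0,-9, 0,-0.0363,0.0167,0,0,0,-9]'
python3 -c "
from arc import *
for f in (31,34,37,40,43,46,48,50):print(f,rel(28,f))"
python3 -c "
from h import *
print(ctrl.get_obs()['wrist_torque'])"
```

```text
t: 11.37
tool_pos: [0.471, 0.0256, 0.1455]
tool_rot: [1.05, 1.403, -1.362]
contact_force: [-8.2, -0.3, 3.4]
opening: 0.0105
31 [np.float64(-0.0059), np.float64(0.003), np.float64(-1.5)]
34 [np.float64(-0.0116), np.float64(0.0062), np.float64(-3.0)]
37 [np.float64(-0.017), np.float64(0.0098), np.float64(-4.5)]
40 [np.float64(-0.0223), np.float64(0.0136), np.float64(-6.0)]
43 [np.float64(-0.0272), np.float64(0.0177), np.float64(-7.5)]
46 [np.float64(-0.032), np.float64(0.022), np.float64(-9.0)]
48 [np.float64(-0.035), np.float64(0.025), np.float64(-10.0)]
50 [np.float64(-0.0379), np.float64(0.0281), np.float64(-11.0)]
[-0.05808875  1.40257719  0.05516006]
```

```bash
python3 -m handwheel '[0,-0.006,0.0025,0,0,0,-1.5, 0,-0.0116,0.0055,0,0,0,-3, 0,-0.017,0.009,0,0,0,-4.5, 0,-0.0223,0.0128,0,0,0,-6, 0,-0.0272,0.0169,0,0,0,-7.5, 0,-0.032,0.0212,0,0,0,-9, 0,-0.035,0.0242,0,0,0,-10, 0,-0.0379,0.0273,0,0,0,-11, 0,-0.0379,0.0273,0,0,0,-11, 0,-0.0379,0.0273,0,0,0,-11]'
python3 - <<'E'
from h import *
print(ctrl.get_obs()['wrist_torque'])
im,D=snap("side","s10"); cv2.imwrite("pics/c15.png",cv2.resize(im[125:295,225:385],None,fx=3.5,fy=3.5,interpolation=2)); im,D=snap("top","t10"); cv2.imwrite("pics/c16.png",cv2.resize(im[185:305,205:365],None,fx=5,fy=5,interpolation=2))
E
```

```text
t: 12.2
tool_pos: [0.5072, 0.027, 0.176]
tool_rot: [0.935, 1.534, -1.497]
contact_force: [-6.4, -0.0, 4.2]
opening: 0.0107
[-0.02739235  1.21196997 -0.00986798]
```

View pics/c15.png

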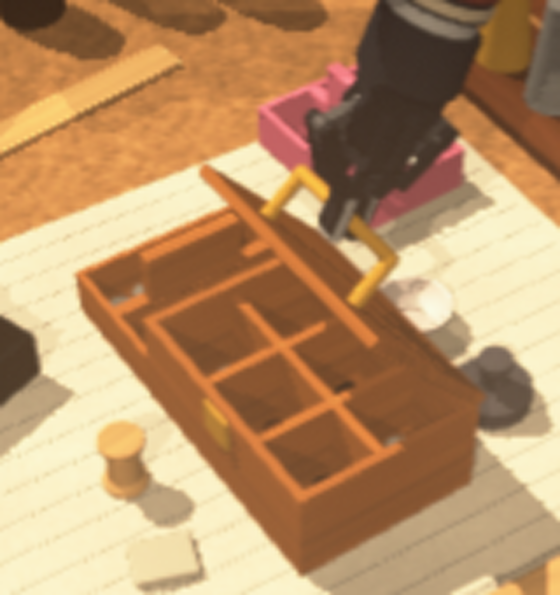

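View pics/c16.png

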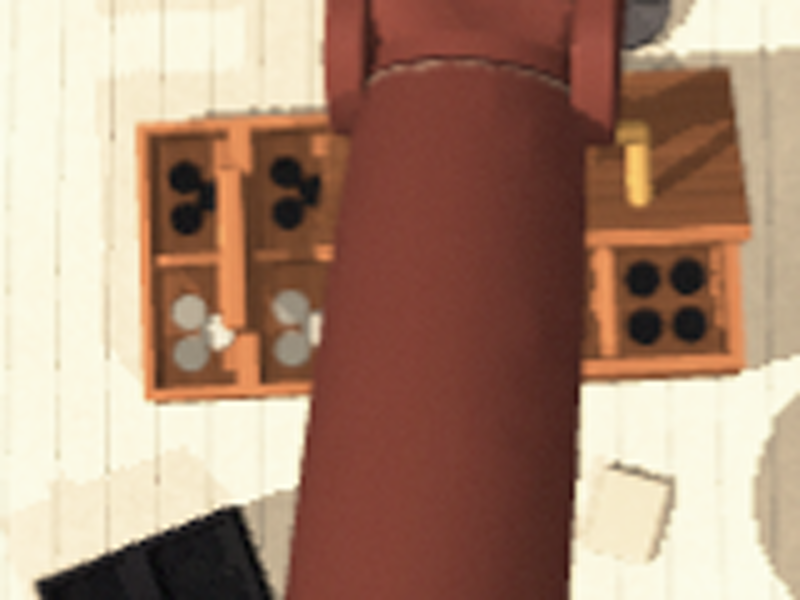

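The lid is open, held by the bar. I'll fit the lid angle from the bar ends (c15 (304,173), (392,260)) and lid corners.

```bash
cat > lid.py <<'E'
from h import *
th=np.radians(2.1);ex=np.array([np.cos(th),np.sin(th),0]);ey=np.array([-ex[1],ex[0],0]);ez=np.array([0,0,1.])
c=np.array([.4938,.0257,0])
H=c+.08*ex+.09*ez
def pt(x,y,z,f):
    f=np.radians(f); return H+ex*(x*np.cos(f)+z*np.sin(f))+ey*y+ez*(-x*np.sin(f)+z*np.cos(f))
if __name__=="__main__":
    o=ctrl.get_obs();R=Rn.from_rotvec(o["tool_rot"]).as_matrix(); b=o["tool_pos"]-.053*R[:,0]-H
    print("FK bar", b@ex,b[2],"phi",np.degrees(np.arctan2(b[2],-b@ex)-np.arctan2(.05,.13)),"r",np.hypot(b@ex,b[2]),"tilt",np.degrees(np.arctan2(-R[0,0],-R[2,0])))
    names=["barL","barR","lidFL up","lidFR up","lidFR low"]
    P=[(-.13,.055,.05),(-.13,-.055,.05),(-.16,.11,.01),(-.16,-.11,.01),(-.16,-.11,0)]
    for f in(44,46,48,50,52):
        X=[pt(*p,f) for p in P]; s=((proj("side",X)-[225,125]+.5)*3.5).round(0).tolist(); t=((proj("top",X)-[205,185]+.5)*5).round(0).tolist()
        print(f,s,"top",t[1],t[3],t[4])
E
python3 lid.py
python3 - <<'E'
from h import *
im=cv2.imread("pics/s10.png")[165:230,275:340]; cv2.imwrite("pics/c17.png",cv2.resize(im,None,fx=9,fy=9,interpolation=2))
E
```

```text
FK bar -0.044278264363293025 0.13390797219604447 phi 50.66540610254299 r 0.14103868161849176 tilt 25.068507797632392
44 [[286.0, 187.0], [374.0, 274.0], [189.0, 179.0], [362.0, 359.0], [353.0, 371.0]] top [643.0, 159.0] [757.0, 253.0] [756.0, 269.0]
46 [[291.0, 182.0], [380.0, 269.0], [193.0, 173.0], [367.0, 353.0], [358.0, 365.0]] top [643.0, 150.0] [757.0, 244.0] [756.0, 260.0]
48 [[296.0, 178.0], [385.0, 265.0], [198.0, 167.0], [372.0, 347.0], [363.0, 358.0]] top [642.0, 141.0] [756.0, 235.0] [756.0, 251.0]
50 [[302.0, 174.0], [391.0, 260.0], [203.0, 161.0], [378.0, 340.0], [368.0, 352.0]] top [642.0, 131.0] [756.0, 226.0] [756.0, 242.0]
52 [[307.0, 170.0], [396.0, 256.0], [208.0, 156.0], [384.0, 334.0], [374.0, 345.0]] top [642.0, 122.0] [756.0, 216.0] [756.0, 233.0]
```

View pics/c17.png

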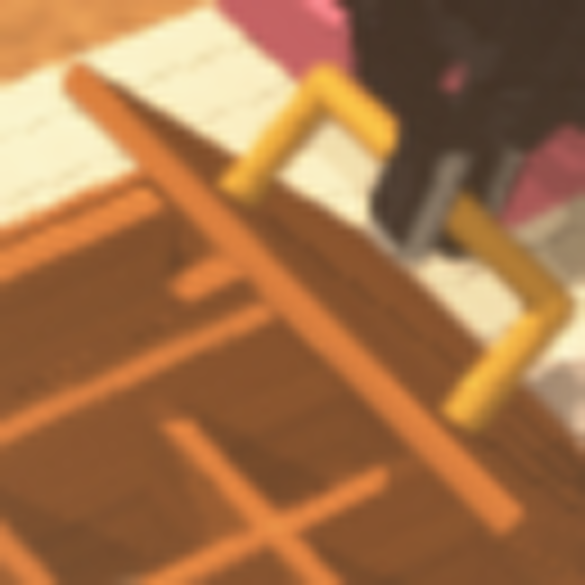

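The lid's front-right corner (c17 (523,515)) and the bar match 50° within about 1°; forward kinematics gives 50.7°. I'll hold a second and verify everything's still.

```bash
python3 -m handwheel '[0,0,0,0,0,0,0, 0,0,0,0,0,0,0, 0,0,0,0,0,0,0, 0,0,0,0,0,0,0, 0,0,0,0,0,0,0, 0,0,0,0,0,0,0, 0,0,0,0,0,0,0, 0,0,0,0,0,0,0, 0,0,0,0,0,0,0, 0,0,0,0,0,0,0, 0,0,0,0,0,0,0, 0,0,0,0,0,0,0]'
python3 lid.py | head -1
python3 - <<'E'
from h import *
im,_=snap("side","s11"); snap("top","t11")
a=cv2.imread("pics/s10.png")[165:230,275:340]; print("diff s10-s11 lid",cv2.absdiff(a,im[165:230,275:340]).mean())
t=cv2.imread("pics/t11.png"); cv2.imwrite("pics/c18.png",np.hstack([cv2.resize(t[110:350,60:540],(400,200)),cv2.resize(cv2.imread("pics/top0.png")[110:350,60:540],(400,200))]))
E
```

```text
t: 13.3
tool_pos: [0.5069, 0.027, 0.1759]
tool_rot: [0.935, 1.534, -1.497]
contact_force: [-5.6, -0.6, 3.6]
opening: 0.0108
FK bar -0.04441798910575074 0.13385895171454495 phi 50.60526085139647 r 0.14103608300826945 tilt 25.059498193746975
diff s10-s11 lid 1.099250493096647
```

View pics/s11.png

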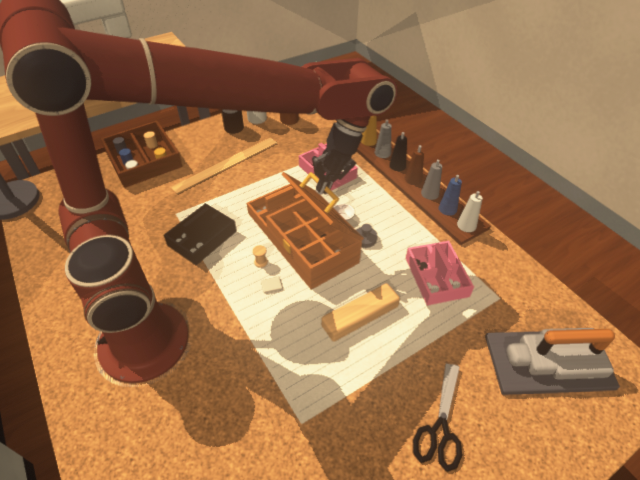

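View pics/c18.png

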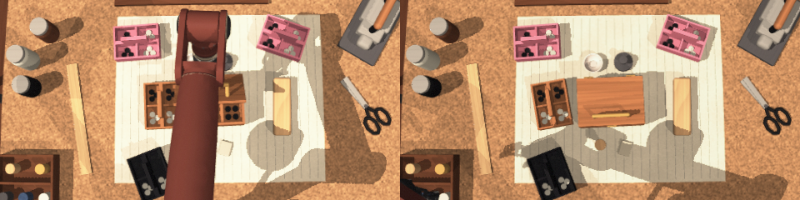

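```bash
python3 - <<'E'
import cv2
im=cv2.imread("pics/s11.png")[175:245,240:310]; cv2.imwrite("pics/c19.png",cv2.resize(im,None,fx=8,fy=8,interpolation=2))
E
```

```text
(no output)
```

View pics/c19.png

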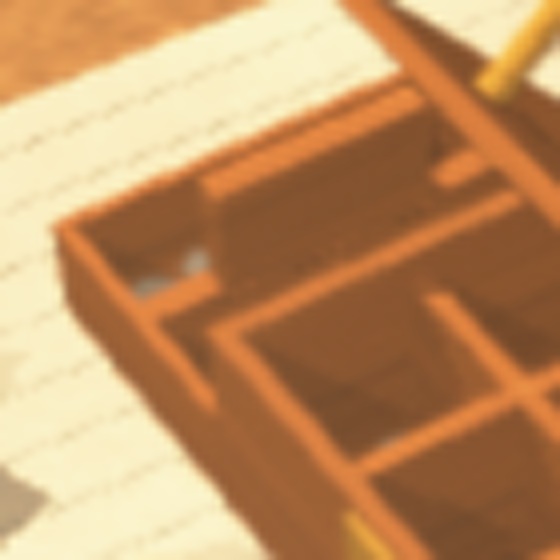

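The tray's front runs straight into the chest's front at c19 (210,400), with no visible slit. Handing in.

```bash
python3 -c "
from station import ctrl
print(ctrl.finish_job())"
```

```text
the job is handed in; nothing more can be done
None
```

The tray is flush against the chest's left side, and the robot is holding the lid open at about 50°. I handed the job in at about 13.4 s of the 51 s allowed.

- **Tray:** with the chest still shut, I gripped the board, squared the tray to the chest and slid it until it pressed flat at 13 N with almost no twist. The cameras put its left edge about 230 mm out from the chest's centre, as expected for no gap. The fronts agree within about 3–4 mm, and no slit was visible.
- **Lid:** the pictures match 50° within about 1°, and the arm's own position gives 50.6°. It did not move over a 1 s hold before hand-in. The force at the wrist was about 7 N, and the grip is set to 40 N.
- **Everything else:** comparing the pictures before and after showed nothing else moved, as far as the arm leaves it in view.

**Checks that disagreed:**
- **Fingertip height:** the fingertips showed about 33 mm higher in the camera than the reported tool position implies, so I set the bar grasp and the lifting arc from the images.
- **Tray's left edge:** the side camera put it 7–8 mm closer in than the top camera did. I relied on the top camera and the contact force there.

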